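# Look into the step bin without a slam

### The arm

A 6-joint arm with a two-finger parallel gripper is mounted at the origin on the work surface. World frame = base frame: x ahead of the robot, y to its left, z up, the work surface at z = 0. Lengths are in m, angles in rad, forces in N, time in s.
With the tool pointing down it reaches from about 0.35 to 0.775 m from the base axis. Payload 5.5 kg.
Tool frame: the origin (TCP) lies at the very end of the fingers, on their centre line; the grasp point (between the pads) lies 19 mm behind it (env.pinch_z is the distance from the TCP to the grasp point, in m); z points along the fingers, x is the direction in which the jaws open and shut, and the axes are right-handed (so a half turn about z gives the same grasp; the last joint's range is limited). The gripper opens to 85 mm and grips with 20 to 120 N. Pads are 22 mm wide; open, the fingers measure 114 mm over their backs; the gripper's body (76 mm by 85 mm) begins 54 mm behind the grasp point. The pads swing forward as they close: fully open they stand 13 mm farther back than shut.
Start: joints at [-1.42, 0.313, 0.046, 1.304, 0, 1.431], TCP at [0.165, -0.551, 0.231] pointing down, gripper open.
Joint ranges: [-2.76, 2.76], [-0.86, 1.69], [-1.03, 1.26], [-2.2, 2.34], [-1.47, 1.5], [-3.14, 3.14]. Speed limits (rad/s): [2.57, 2.57, 3.14, 3.14, 3.14, 3.14].

### API

Orientations are given as [roll, pitch, yaw] about the fixed x, y, z axes, in that order (R = Rz(yaw) Ry(pitch) Rx(roll)).
In Python, from cell import env gives the robot as it stands.
- The arm moves only by the tool send_rows, never from a script. Its argument "plan" is a list that holds one entry, the list of rows, each a list of 5 numbers: the shift along the tool's x, y, z in cm, then the turn about the tool's z in degrees, then the finger opening in cm, from 0 to 8.54. In form: [[[dx, dy, dz, turn, jaw], ...]]. A call has 1 to 12 rows; each row shifts and turns the commanded pose from where the row before left it, along the tool's axes as they then stand; what a row does not reach is not made up. A row lasts 1/12 s, in which the tool goes at most 41.7 mm and 7.16 degrees, less where a joint would pass 70% of its speed; a pose out of reach is approached as far as the arm can. A call with a gripper value outside its range is refused whole. The fingers move at their own pace and stop on an object; "force" is the grip in N (left out, the last holds). Time passes only in rows, so rows that do not move let the fingers close. It gives the time, the measured TCP pose, the force and the opening at its end, in the units of the state.
- env.state(): the state, without advancing time (a new reading comes with each control period).
- env.capture(name): name is "scene" or "top" or "wrist"; returns a dict with "img" (420x560x3 uint8, blue, green, red), "depth" (420x560 float32, m along the optical axis (not along the pixel's ray), 0 where there is no reading), "vertical_fov" (degrees; the focal length in pixels is half the picture's height over the tangent of half this angle, whatever the lens; pixels are square), "cx", "cy" (the principal point, pixels), "cam_to_world" (4x4, takes a point from camera to world coordinates). Camera axes: x right, y down, z forward; pixel columns grow to the right and rows downward; lengths in m; the calibration is good to about 2 mm. A picture is of the moment at which its call begins.
- env.close_job(): hands the job in, once; it reports no verdict.
The state is a dict: "clock": time; "joints": joint angles; "qd": joint speeds; "joint_efforts": joint torques, N m; "position": TCP position; "eef_rot": TCP orientation; "contact_force": force on the tool from outside, world axes, zero at the start; "torque": the same for the moment, N m; "grip_width": finger opening in m.
Only numpy, scipy, OpenCV 4.12 (cv2) and the standard library are available. Lean on these libraries where they do the work, as an engineer would, in place of code of your own. Each camera call takes 0.05 s, during which the arm holds its last target.

### The job

Naptime check of the wash bin for mouthed toys: with your fingertips press the pedal of the small step bin all the way down so that its lid stands fully open, and keep it open for at least two seconds so that the inside can be seen. Then ease the pedal up slowly so that the lid comes down gently and closes without slamming, and draw the hand clear. Only press the pedal: leave the bin standing in its place, and do not move or pick up the toys.

Things in the scene. Friction and masses are not known exactly. Their poses are not given: they have to be found in the camera images.
- bin: Small round step bin standing loose on the table: steel shell on a black plastic foot, 166 mm across, 223 mm tall with the lid shut, 1.6 kg in all. Origin: centre of its underside; z up; -x is the front, where the pedal sticks out; the lid's hinge and a black rod guard are at the back (+x). More than about 30 N on the pedal can tip it.
- pedal_pad: Black ribbed pedal pad. Origin: centre of its upper face, 116 mm in front of the bin's axis (33 mm out from the foot), 34 mm above the table when up; outer edge 145 mm from the bin's axis. 58 mm front to back, 62 mm across, 8 mm thick; axes as the bin's when up, and it tilts with the lever. Fully down its origin is about 20 mm lower, 14 mm above the table.
- pedal (a joint): Angle of the pedal lever about its pivot under the bin, rad: 0 up, about 0.225 fully down, at a firm stop. Pressing takes about 7 N at first and 2 to 3 N near the end of the travel (give or take a third). Only the weight of the lid pushes the pedal up again.
- lid (a joint): Angle of the lid, rad: 0 shut, about 1.26 fully open (5.6 times the pedal angle: a push rod links them; 1 mm at the middle of the pad is about 0.06 rad of lid). No damper: let go, the lid drops shut with a slam within half a second; let up slowly, it follows the pedal. It lands quietly at up to about 2 rad/s.
- lid_panel: The lid, a shallow steel dome 166 mm across and 16 mm thick. Origin: centre of its underside, 207 mm above the table when shut; it swings up and back, away from the pedal, and then stands up to 0.38 m above the table.
- dinosaur: Bystander: green plastic long-necked dinosaur, 200 mm from tail to nose, 60 mm wide, 115 mm tall, loose. Origin: on the table below its middle; x points to its head.
- cup: Bystander: stainless steel toy cup with a side handle, 68 mm across, 65 mm tall, loose. Origin: centre of its underside.
- stacker: Bystander: wooden clown stacker, round base 90 mm across, rings, a ball head and a pointed hat, about 165 mm tall, loose. Origin: centre of its underside.
- cube: Bystander: clear acrylic cube, 50 mm, loose. Origin: centre of its underside.

How it is judged:
On the way, in this order (a step that is already met when the one before it is completed fails the run):
1. the pedal is held down by the fingers, with the lid fully open (over 1.15 rad), for two seconds (value of joint lid above 1.15 rad and contact force between pedal_pad and the fingers above 0.3 N), for 1.9 s.
2. the lid is let down until it is shut (below 0.06 rad) (value of joint lid below 0.06 rad), for 0.2 s.
At the end, for the whole second after the job is handed in: The lid is shut (below 0.06 rad) and the pedal up (below 0.02 rad); the bin stands upright, at rest, within 30 mm of where it was; each toy is within 15 mm of where it was (value of joint lid below 0.06 rad and value of joint pedal below 0.02 rad and distance of bin from where it was at the start of the episode below 0.03 m and angle between bin's own z axis and vertical below 0.05 rad and linear speed of bin below 0.02 m/s and distance of each of dinosaur, cup, stacker, cube from where it was at the start of the episode below 0.015 m); the robot touches nothing.
It fails at once if the lid slams: it comes down faster than 2.5 rad/s over the last 0.3 rad, or drops faster than 4 rad/s before that ((value of joint lid below 0.3 rad and velocity of joint lid below -2.5 rad/s) or (value of joint lid below 1 rad and velocity of joint lid below -4 rad/s)).
It fails at once if the lid is lifted or pushed directly instead of by the pedal (value of joint lid above 0.1 rad and contact force between lid_panel and anything else above 1 N).
It fails at once if the bin is tipped, lifted or shoved out of its place (angle between bin's own z axis and vertical above 0.15 rad or height (world z) of bin above 0.02 m or distance of bin from where it was at the start of the episode above 0.05 m).
It fails at once if a toy is lifted, carried or knocked (distance of any of dinosaur, cup, stacker, cube from where it was at the start of the episode above 0.03 m or angle between any of dinosaur, cup, stacker, cube's own z axis and vertical above 0.4 rad).
It also fails if it takes over 54 s, if anything falls off the work surface, if the arm or the gripper's body presses on something with over 40 N, if the wrist force passes 120 N, or if a joint passes its speed limit or range.

## Working session

There is one attempt and no reset: what is moved stays moved. The work goes in short steps, Python scripts to look and compute and a tool call to move; the robot and the scene stay as the last step left them, time stands still between calls to the robot, and variables do not carry over. Pictures are saved under pics/ and viewed, and the job is handed in when it is done.

Besides the shell and the picture viewer there is one more tool, called after ">>>" as a command line: name --argument value ..., lists and objects as JSON in quotes. send_rows: Moves the arm, as the interface text tells. Its arguments: {"type":"object","properties":{"plan":{"type":"array","items":{"type":"array","items":{"type":"array","items":{"type":"number"}}}},"force":{"type":"number"}},"required":["plan"]}

```bash
mkdir -p pics; cat > h.py <<'E'
import numpy as np,cv2
from cell import env
def cap(n,fn):
    c=env.capture(n); cv2.imwrite('pics/'+fn,c['img']); np.savez('pics/'+fn+'.npz',**c); return c
def pts(c):
    d=c['depth'];h,w=d.shape;f=h/2/np.tan(np.radians(c['vertical_fov'])/2)
    u,v=np.meshgrid(np.arange(w),np.arange(h))
    P=np.stack([(u-c['cx'])/f*d,(v-c['cy'])/f*d,d],-1)
    M=np.array(c['cam_to_world']);return P@M[:3,:3].T+M[:3,3]
E
python3 - <<'E'
from h import *
print(env.state())
for n in('scene','top'):
    c=cap(n,n+'1.png');print(np.round(c['cam_to_world'],3),c['vertical_fov'],(c['depth']>0).mean())
E
```

```text
{'clock': 0.0, 'joints': array([-1.41958479e+00,  3.13981651e-01,  4.49690800e-02,  1.30360746e+00,
        5.64722263e-06,  1.43126854e+00]), 'qd': array([ 0.00088597,  0.0002599 ,  0.00080736, -0.00086407, -0.0021403 ,
       -0.00182319]), 'joint_efforts': array([-1.22944610e-03, -4.80618238e+01,  2.98536354e+01,  1.89255568e-02,
       -2.84091487e-05,  3.25459212e-05]), 'position': array([ 0.16478311, -0.5503409 ,  0.2304155 ]), 'eef_rot': array([-3.14133343e+00,  1.80519816e-03, -1.28005677e+00]), 'contact_force': array([ 0.05158327, -0.2844336 ,  0.82170316]), 'torque': array([-0.01214721,  0.00699635, -0.02356088]), 'grip_width': 0.08552997092121185}
[[ 2.460e-01  9.200e-01 -3.070e-01  9.860e-01]
 [ 9.690e-01 -2.330e-01  7.900e-02 -1.100e-01]
 [ 1.000e-03 -3.170e-01 -9.490e-01  1.354e+00]
 [ 0.000e+00  0.000e+00  0.000e+00  1.000e+00]] 56.13426786529505 0.9958886054421768
[[ 0.013 -0.997  0.08   0.511]
 [-1.    -0.012  0.015 -0.005]
 [-0.014 -0.08  -0.997  1.348]
 [ 0.     0.     0.     1.   ]] 52.19495287192201 0.9961607142857143
```

View pics/scene1.png

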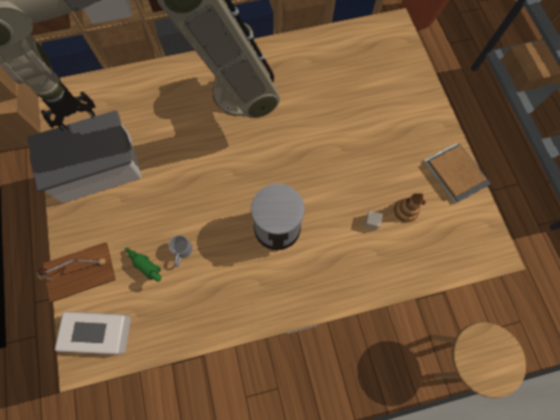

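View pics/top1.png

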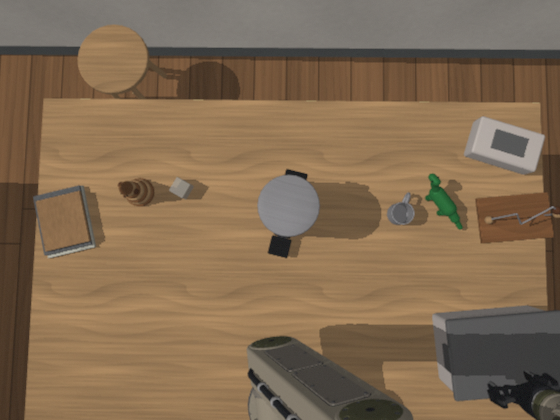

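The top view shows the lid disc at about (289,206), the pedal pad at about (280,246) on the robot's side, and the rod guard at about (295,176). The toys are well away. Next I'll measure the bin and pedal.

```bash
python3 - <<'E'
from h import *
c=dict(np.load('pics/top1.png.npz'));P=pts(c);g=c['img'].max(2)
u,v=np.meshgrid(np.arange(560),np.arange(420))
roi=(abs(u-285)<50)&(abs(v-210)<60)
for name,m in(('lid',roi&(P[...,2]>.19)),('pedal',roi&(g<45)&(v>232)&(P[...,2]<.08)&(P[...,2]>.01)),('guard',roi&(g<45)&(v<180))):
    m=cv2.morphologyEx(m.astype(np.uint8),cv2.MORPH_OPEN,np.ones((3,3)))>0
    q=P[m];print(name,m.sum(),np.median(q,0).round(4),q.min(0).round(3),q.max(0).round(3),
     [(np.round(x,3)) for x in cv2.minAreaRect((q[:,:2]*1000).astype(np.float32))])
q=P[roi&(P[...,2]>.195)];ce,r=cv2.minEnclosingCircle((q[:,:2]*1000).astype(np.float32));print('lid circ',ce,r)
for x in range(226,262,2): print(x,P[x,280].round(3),g[x,280])
print(P[300:310:5,200].round(3))
c=dict(np.load('pics/scene1.png.npz'));P=pts(c)
q=P[(P[...,2]>.2)&(abs(P[...,0]-.53)<.12)&(abs(P[...,1])<.12)]
print('scene lid',cv2.minEnclosingCircle((q[:,:2]*1000).astype(np.float32)))
cc=cv2.resize(cv2.imread('pics/top1.png')[160:270,230:350],None,fx=5,fy=5,interpolation=2);cv2.imwrite('pics/crop1.png',cc)
E
```

```text
lid 3137 [0.5935 0.0006 0.2209] [ 0.511 -0.078  0.206] [0.689 0.084 1.348] [array([595.43 ,   3.352]), array([169.379, 163.878]), np.float64(27.677)]
pedal 331 [0.4817 0.028  0.0344] [ 0.452 -0.005  0.025] [0.509 0.059 0.042] [array([481.547,  27.401]), array([57.123, 54.485]), np.float64(76.657)]
guard 78 [ 0.6799 -0.0188  0.2117] [ 0.67  -0.046  0.206] [0.689 0.008 0.217] [array([679.553, -19.16 ]), array([55.577, 11.417]), np.float64(78.154)]
lid circ (599.1098022460938, -2.668386936187744) 90.25879669189453
226 [0.538 0.022 0.221] 138
228 [0.533 0.022 0.222] 137
230 [0.528 0.022 0.218] 137
232 [0.522 0.022 0.219] 138
234 [0.517 0.022 0.217] 130
236 [0.512 0.026 0.039] 49
238 [0.506 0.026 0.031] 33
240 [0.5   0.026 0.034] 32
242 [0.494 0.026 0.03 ] 33
244 [0.488 0.025 0.035] 34
246 [0.482 0.025 0.041] 34
248 [0.476 0.025 0.034] 33
250 [0.469 0.025 0.029] 32
252 [0.464 0.025 0.037] 33
254 [0.457 0.025 0.031] 30
256 [0.452 0.025 0.037] 104
258 [ 0.444  0.026 -0.004] 159
260 [0.438 0.025 0.002] 150
[[ 0.311  0.273 -0.002]
 [ 0.296  0.272  0.   ]]
scene lid ((593.0989379882812, -0.21878892183303833), 82.68376922607422)
```

View pics/crop1.png

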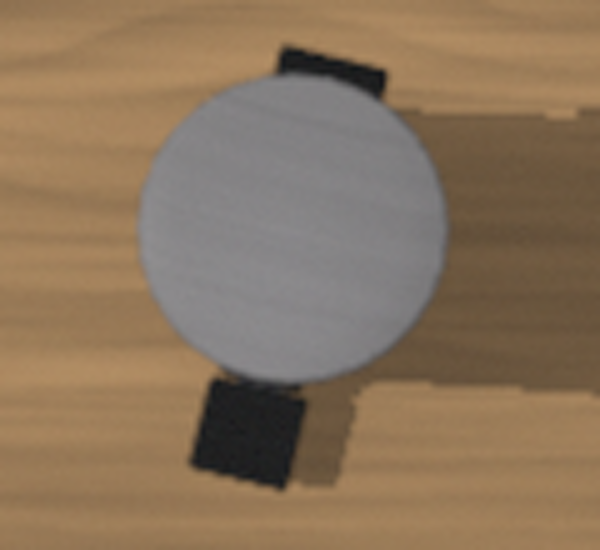

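```bash
python3 - <<'E'
from h import *
from scipy.spatial.transform import Rotation as R
s=env.state();Rt=R.from_euler('xyz',s['eef_rot']).as_matrix()
c=cap('wrist','w1.png');M=c['cam_to_world']
print('cam in tool',(Rt.T@(M[:3,3]-s['position'])).round(3),(Rt.T@M[:3,2]).round(2))
c=dict(np.load('pics/top1.png.npz'));P=pts(c)
print('box top',P[320:390:10,450].round(3))
cv2.imwrite('pics/crop2.png',cv2.resize(c['img'][340:420,430:560],None,fx=6,fy=6))
# bin frame
ax=np.array([.593,0.]);pd=np.array([.481,.0275]);r=(pd-ax);print(np.linalg.norm(r),np.degrees(np.arctan2(*(-r)[::-1])))
r/=np.linalg.norm(r);t=ax+r*.136;print('target',t)
d=np.r_[t,0]-np.r_[s['position'][:2],0];print('shift in tool cm',(Rt.T@d*100).round(2))
E
```

```text
cam in tool [-0.    -0.083 -0.142] [-0.    0.32  0.95]
box top [[ 0.291 -0.442  0.155]
 [ 0.265 -0.441  0.158]
 [ 0.238 -0.44   0.159]
 [ 0.212 -0.439  0.16 ]
 [ 0.184 -0.442  0.151]
 [ 0.159 -0.44   0.155]
 [ 0.119 -0.455  0.113]]
0.11532670982907645 -13.795253177123753
target [0.46092305 0.03242961]
shift in tool cm [-47.35 -45.08   0.09]
```

View pics/crop2.png

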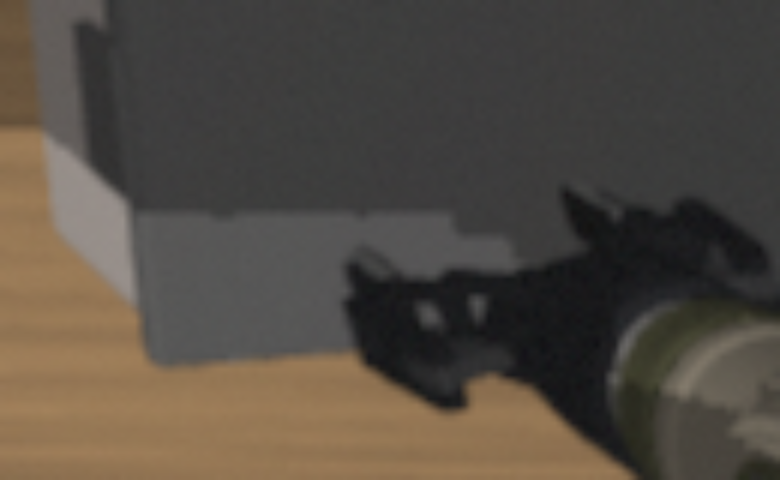

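View pics/w1.png

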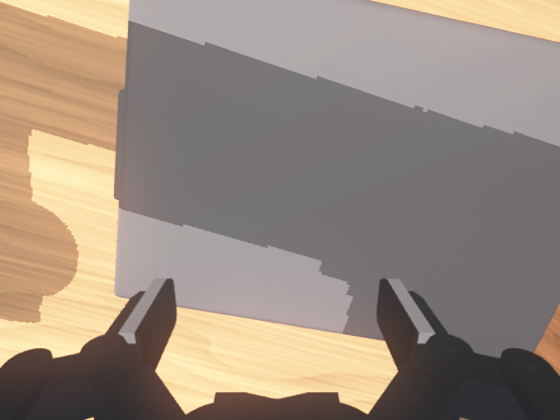

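Box top is at 0.16 and the tip at 0.23. The wrist camera sits on the tool's -y side, so I'll turn the tool until -y faces away from the bin. The turn comes first, with the fingers closing as it goes.

>>> send_rows --plan '[[[0, 0, 0, -6.8, 0], [0, 0, 0, -6.8, 0], [0, 0, 0, -6.8, 0], [0, 0, 0, -6.8, 0], [0, 0, 0, -6.8, 0], [0, 0, 0, -6.8, 0], [0, 0, 0, -6.8, 0], [0, 0, 0, -6.8, 0], [0, 0, 0, -6.8, 0], [0, 0, 0, -6.8, 0], [0, 0, 0, -6.8, 0]]]' --force 40

```text
clock: 1.07
position: [0.1648, -0.5506, 0.2309]
eef_rot: [-3.141, 0.0, 0.031]
contact_force: [-0.6, -0.1, 1.3]
grip_width: -0.0
```

>>> send_rows --plan '[[[0, 0, 0, -6.8, 0], [0, 0, 0, -6.8, 0], [0, 0, 0, -6.8, 0], [0, 0, 0, -6.8, 0], [0, 0, 0, -6.8, 0], [0, 0, 0, -6.8, 0], [0, 0, 0, -6.8, 0], [0, 0, 0, -6.8, 0], [0, 0, 0, -6.8, 0], [0, 0, 0, -6.8, 0], [0, 0, 0, -6.8, 0]]]'

```text
clock: 1.98
position: [0.1648, -0.5507, 0.2309]
eef_rot: [-3.141, -0.001, 1.337]
contact_force: [0.1, -0.7, 0.3]
grip_width: 0.0002
```

>>> send_rows --plan '[[[1.5, 0.3, -0.5, 0, 0], [2.8, 0.6, -0.5, 0, 0], [2.8, 0.6, 0, 0, 0], [2.8, 0.6, 0, 0, 0], [2.8, 0.6, 0, 0, 0], [2.8, 0.6, 0, 0, 0], [2.8, 0.6, 0, 0, 0], [2.8, 0.6, 0, 0, 0], [2.8, 0.6, 0, 0, 0], [2.8, 0.6, 0, 0, 0], [2.8, 0.6, 0, 0, 0], [2.8, 0.6, 0, 0, 0]]]'

```text
clock: 2.98
position: [0.3087, -0.2513, 0.2415]
eef_rot: [3.141, -0.0, 1.328]
contact_force: [-0.3, -0.0, 0.3]
grip_width: 0.0002
```

>>> send_rows --plan '[[[2.8, 0.6, 0, 0, 0], [2.8, 0.6, 0, 0, 0], [2.8, 0.6, 0, 0, 0], [2.8, 0.6, 0, 0, 0], [2.8, 0.6, 0, 0, 0], [2.8, 0.6, 0, 0, 0], [2.8, 0.6, 0, 0, 0], [2.8, 0.6, 0, 0, 0], [2.8, 0.6, 0, 0, 0], [1.4, 0.4, 0, 0, 0], [0, 0, 0, 0, 0]]]'

```text
clock: 3.9
position: [0.4284, -0.0062, 0.2413]
eef_rot: [3.141, -0.001, 1.333]
contact_force: [-1.3, 0.5, -0.2]
grip_width: 0.0002
```

```bash
python3 - <<'E'
from h import *
from scipy.spatial.transform import Rotation as R
s=env.state();Rt=R.from_euler('xyz',s['eef_rot']).as_matrix();print(s['position'],s['joints'].round(2))
c=cap('wrist','w2.png');P=pts(c);g=c['img'].max(2)
m=(g<70)&(P[...,2]>.024)&(P[...,2]<.046)&(abs(P[...,0]-.48)<.06)&(abs(P[...,1]-.03)<.06)
m=cv2.morphologyEx(m.astype(np.uint8),cv2.MORPH_OPEN,np.ones((3,3)))>0
q=P[m];print(m.sum(),np.median(q,0),cv2.minAreaRect((q[:,:2]*1000).astype(np.float32)))
a=np.array([.593,0]);r=np.array([-.972,.235])
t=a+r*.137;print('go',(Rt.T@(np.r_[t,0]-np.r_[s['position'][:2],0])*100).round(2))
E
```

```text
[ 0.42835565 -0.0061716   0.24133195] [-0.2   0.03 -0.28  1.27  0.    0.04]
3237 [0.49506567 0.02300959 0.03395617] ((492.28173828125, 24.923900604248047), (93.80638885498047, 77.21630859375), 77.03933715820312)
go [4.47 2.16 0.  ]
```

View pics/w2.png

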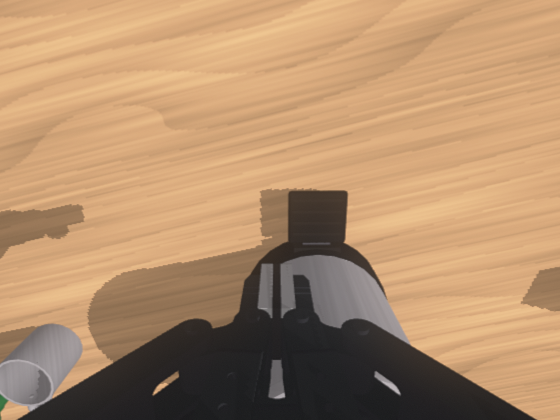

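```bash
python3 - <<'E'
from h import *
c=dict(np.load('pics/w2.png.npz'));P=pts(c);g=c['img'].max(2)
f=210/np.tan(np.radians(float(c['vertical_fov']))/2);M=c['cam_to_world']
def ray(u,v,z):
    d=M[:3,:3]@np.array([(u-c['cx'])/f,(v-c['cy'])/f,1]);return M[:3,3]+d*(z-M[2,3])/d[2]
for p in((289,191),(347,192),(289,241),(345,242)): print(p,ray(*p,.034).round(4))
print(P[217,318],P[195,300],P[195,340])
E
```

```text
(289, 191) [0.4463 0.0043 0.034 ]
(347, 192) [0.4615 0.062  0.034 ]
(289, 241) [ 0.5007 -0.0082  0.034 ]
(345, 242) [0.5161 0.0502 0.034 ]
[0.48101403 0.02761102 0.03443661] [0.45336293 0.01440159 0.03340223] [0.4633157  0.05460367 0.03284768]
```

>>> send_rows --plan '[[[1, 0.5, 0, 0, 0], [1.5, 0.7, 0, 0, 0], [1.5, 0.7, 0, 0, 0], [0.5, 0.2, 0, 0, 0], [0, 0, 0.5, 0, 0], [0, 0, 2, 0, 0], [0, 0, 3, 0, 0], [0, 0, 3, 0, 0], [0, 0, 3, 0, 0], [0, 0, 2, 0, 0], [0, 0, 1, 0, 0], [0, 0, 0, 0, 0]]]'

```text
clock: 4.95
position: [0.4561, 0.0292, 0.0935]
eef_rot: [-3.136, 0.001, 1.329]
contact_force: [-0.4, 0.0, 1.3]
grip_width: 0.0004
```

```bash
python3 - <<'E'
from h import *
s=env.state();print(s['position'],s['contact_force'],s['joints'].round(2))
c=cap('scene','s3.png');cv2.imwrite('pics/s3c.png',cv2.resize(c['img'][100:280,160:340],None,fx=3,fy=3))
cap('wrist','w3.png')
E
```

```text
[0.45608783 0.02917011 0.09346102] [-0.42674898  0.02577353  1.34292285] [-0.11  0.19 -0.48  0.91 -0.    0.13]
```

View pics/s3c.png

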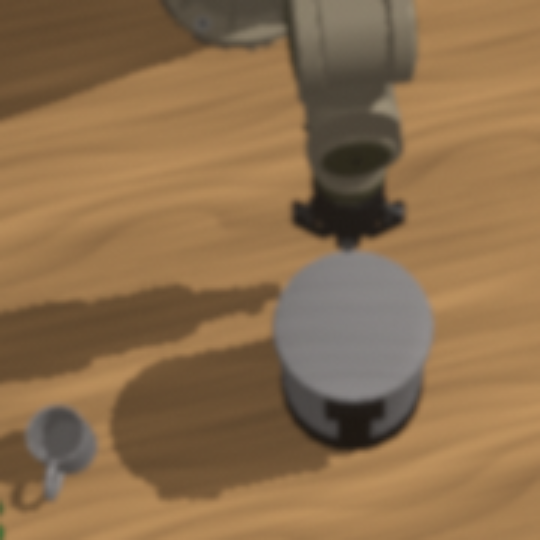

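View pics/w3.png

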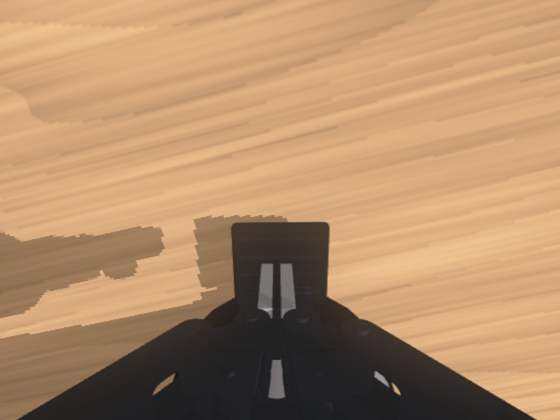

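The scene crop shows the gripper in front of the bin and clear of the lid. In the wrist view the closed fingertips (about (278,265)) are centred across the pad, whose outer edge is at row 223. I'll descend further.

>>> send_rows --plan '[[[0, 0, 0, 0, 0], [0, 0, 1, 0, 0], [0, 0, 1.5, 0, 0], [0, 0, 1.5, 0, 0], [0, 0, 0.5, 0, 0], [0, 0, 0, 0, 0], [0, 0, 0, 0, 0]]]'

```text
clock: 5.63
position: [0.4597, 0.0297, 0.0521]
eef_rot: [3.141, 0.0, 1.331]
contact_force: [0.2, -0.7, -0.3]
grip_width: -0.0003
```

```bash
python3 - <<'E'
from h import *
s=env.state();print(s['position'],s['eef_rot'],s['contact_force'])
from scipy.spatial.transform import Rotation as R
Rt=R.from_euler('xyz',s['eef_rot']).as_matrix()
a=np.array([.593,0]);r=np.array([-.972,.235])
t=a+r*.137;print('go',(Rt.T@(np.r_[t,0]-np.r_[s['position'][:2],0])*100).round(2))
E
```

```text
[0.45967417 0.02965509 0.05207501] [3.14069610e+00 2.58663211e-05 1.33086650e+00] [ 0.19088539 -0.65799163 -0.3308052 ]
go [ 0.25 -0.04 -0.  ]
```

>>> send_rows --plan '[[[0.2, 0, 0.4, 0, 0], [0, 0, 0.6, 0, 0], [0, 0, 0.4, 0, 0], [0, 0, 0.2, 0, 0], [0, 0, 0.1, 0, 0], [0, 0, 0.1, 0, 0], [0, 0, 0.1, 0, 0], [0, 0, 0.1, 0, 0], [0, 0, 0.1, 0, 0]]]'

```text
clock: 6.38
position: [0.4592, 0.0318, 0.0308]
eef_rot: [-3.141, 0.0, 1.331]
contact_force: [-3.8, 1.0, 7.6]
grip_width: -0.0
```

>>> send_rows --plan '[[[0, 0, 0.1, 0, 0], [0, 0, 0.1, 0, 0], [0, 0, 0.1, 0, 0], [0, 0, 0.1, 0, 0], [0, 0, 0.1, 0, 0], [0, 0, 0.1, 0, 0], [0, 0, 0.1, 0, 0], [0, 0, 0.1, 0, 0], [0, 0, 0.1, 0, 0], [0, 0, 0.1, 0, 0]]]'

```text
clock: 7.22
position: [0.4594, 0.0318, 0.0207]
eef_rot: [-3.141, 0.0, 1.331]
contact_force: [-1.5, -0.2, 4.7]
grip_width: 0.0004
```

```bash
python3 - <<'E'
from h import *
c=cap('scene','s4.png');cv2.imwrite('pics/s4c.png',cv2.resize(c['img'][100:280,160:340],None,fx=3,fy=3))
E
```

```text
(no output)
```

View pics/s4c.png

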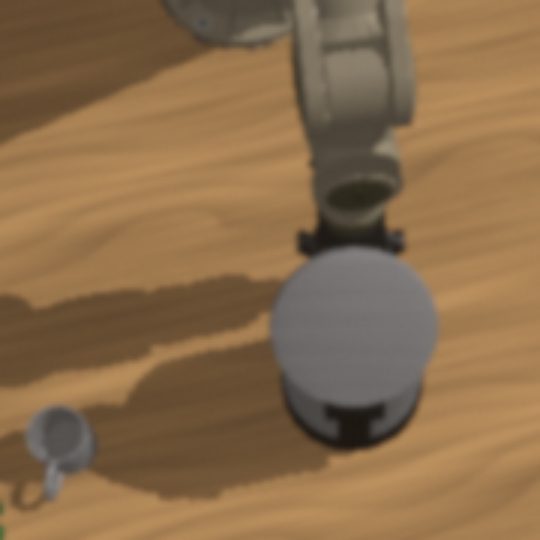

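The lid disc looks larger and raised, the force has dropped to 4.7 N and the bin hasn't moved. I'll keep pressing.

>>> send_rows --plan '[[[0, 0, 0.1, 0, 0], [0, 0, 0.1, 0, 0], [0, 0, 0.1, 0, 0], [0, 0, 0.1, 0, 0], [0, 0, 0.1, 0, 0], [0, 0, 0.1, 0, 0], [0, 0, 0.1, 0, 0]]]'

```text
clock: 7.85
position: [0.4601, 0.0316, 0.0132]
eef_rot: [3.141, 0.0, 1.331]
contact_force: [-1.5, -0.0, 3.3]
grip_width: 0.0001
```

```bash
cat > lid.py <<'E'
from h import *
import sys
c=cap('scene',sys.argv[1]);P=pts(c)
cv2.imwrite('pics/c_'+sys.argv[1],cv2.resize(c['img'][100:280,160:340],None,fx=3,fy=3))
a=np.array([.593,0]);r=np.array([-.972,.235])
d=P[...,:2]-a; rad=-(d@r); lat=d@np.array([.235,.972])
m=(abs(lat)<.02)&(abs(rad)<.2)&(P[...,2]>.19)&(rad>-.1)
q=np.c_[rad[m],P[...,2][m]]
k=q[np.argsort(q[:,1])]; print(m.sum(),k[::max(1,len(k)//12)].round(3).tolist())
s=env.state();print(s['clock'],s['position'],s['contact_force'])
E
python3 lid.py s5.png
```

```text
1128 [[-0.074, 0.19], [0.09, 0.222], [0.078, 0.254], [0.065, 0.279], [0.055, 0.296], [0.048, 0.311], [-0.089, 0.327], [-0.09, 0.338], [0.024, 0.35], [0.015, 0.357], [-0.096, 0.388], [-0.095, 0.456]]
7.9 [0.46000546 0.03165102 0.01303024] [0.36842837 0.02558419 1.08037345]
```

View pics/c_s5.png

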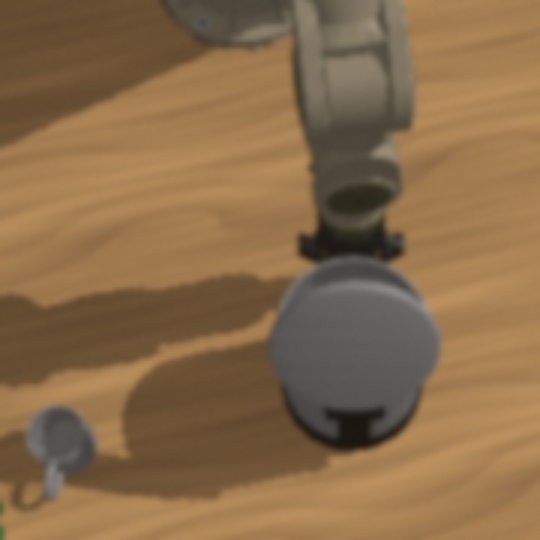

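From the depth slope the lid stands at about 61° (1.06 rad), so roughly 3–4 mm of pressing is left before the stop.

>>> send_rows --plan '[[[0, 0, 0.1, 0, 0], [0, 0, 0.1, 0, 0], [0, 0, 0.05, 0, 0], [0, 0, 0.05, 0, 0], [0, 0, 0, 0, 0]]]'

```text
clock: 8.32
position: [0.4601, 0.0317, 0.0105]
eef_rot: [3.141, 0.0, 1.331]
contact_force: [0.3, 0.1, 4.2]
grip_width: 0.0
```

```bash
python3 lid.py s6.png
```

```text
1040 [[0.094, 0.192], [0.091, 0.223], [0.082, 0.258], [-0.09, 0.284], [0.066, 0.302], [-0.087, 0.318], [-0.093, 0.333], [0.051, 0.345], [0.044, 0.355], [0.036, 0.365], [-0.099, 0.388], [-0.096, 0.454], [-0.098, 0.476]]
8.3667 [0.46007696 0.03169323 0.01050685] [ 0.10653359 -0.07314341  4.03842519]
```

>>> send_rows --plan '[[[0, 0, 0.05, 0, 0], [0, 0, 0.05, 0, 0], [0, 0, 0, 0, 0]]]'

```text
clock: 8.62
position: [0.4602, 0.0316, 0.0102]
eef_rot: [3.14, 0.0, 1.331]
contact_force: [-2.2, -0.3, 11.2]
grip_width: -0.0002
```

The force rose to 11 N with almost no further travel, so this is the firm stop. Now I'll hold.

>>> send_rows --plan '[[[0, 0, 0, 0, 0], [0, 0, 0, 0, 0], [0, 0, 0, 0, 0], [0, 0, 0, 0, 0], [0, 0, 0, 0, 0], [0, 0, 0, 0, 0], [0, 0, 0, 0, 0], [0, 0, 0, 0, 0], [0, 0, 0, 0, 0], [0, 0, 0, 0, 0], [0, 0, 0, 0, 0], [0, 0, 0, 0, 0]]]'

```text
clock: 9.62
position: [0.4602, 0.0317, 0.0102]
eef_rot: [3.14, 0.0, 1.331]
contact_force: [-1.1, -0.8, 12.4]
grip_width: -0.0002
```

```bash
python3 lid.py s7.png; python3 - <<'E'
from h import *
c=dict(np.load('pics/s7.png.npz'));P=pts(c)
a=np.array([.593,0]);r=np.array([-.972,.235])
d=P[...,:2]-a; rad=-(d@r); lat=d@np.array([.235,.972])
m=(abs(lat)<.06)&(P[...,2]>.24)&(rad>.0)&(rad<.12)&(P[...,2]<.37)
Q=np.c_[rad[m],lat[m],P[...,2][m]];n=np.linalg.svd(Q-Q.mean(0))[2][2];print(n,'lid angle',np.arccos(abs(n[2])))
E
```

```text
1029 [[-0.074, 0.192], [0.09, 0.222], [0.082, 0.257], [-0.091, 0.283], [0.068, 0.3], [-0.09, 0.317], [0.058, 0.332], [0.051, 0.344], [0.046, 0.354], [0.035, 0.364], [-0.098, 0.385], [-0.091, 0.452], [-0.096, 0.474]]
9.6667 [0.46019284 0.03165962 0.01023111] [-1.58396091 -0.09038941 12.00580319]
[0.92819563 0.00404168 0.37207062] lid angle 1.1895575202030628
```

View pics/c_s7.png

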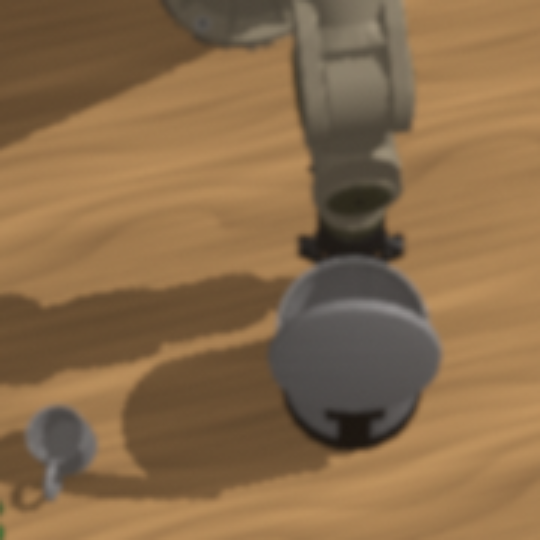

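```bash
python3 - <<'E'
from h import *
a=np.array([.593,0]);r=np.array([-.972,.235])
def fit(fn,lo):
    c=dict(np.load(fn));P=pts(c);d=P[...,:2]-a; rad=-(d@r); lat=d@np.array([.235,.972])
    m=(abs(lat)<.05)&(P[...,2]>lo)&(rad>-.07)&(rad<.12)&(P[...,2]<.42)
    zz=P[...,2][m];Q=np.c_[rad[m],lat[m],zz];n=np.linalg.svd(Q-Q.mean(0))[2][2];print(fn,n.round(3),np.arctan2(abs(n[0]),abs(n[2])),np.percentile(zz,[50,97,99.5]))
    top=Q[zz>np.percentile(zz,98)];print(top.mean(0))
fit('pics/s3.png.npz',.2)
for i in(5,6,7):
    fit(f'pics/s{i}.png.npz',.24)
E
```

```text
pics/s3.png.npz [0.041 0.001 0.999] 0.040692946702820115 [0.22147012 0.22632591 0.22839005]
[-0.00085576  0.0019274   0.22769802]
pics/s5.png.npz [0.869 0.001 0.495] 1.0530544585296924 [0.30916375 0.3559919  0.35927277]
[ 0.01592723 -0.0014192   0.3583335 ]
pics/s6.png.npz [0.926 0.005 0.377] 1.1847280603083565 [0.31579591 0.3649017  0.36697242]
[0.0366842  0.00185412 0.36654247]
pics/s7.png.npz [0.928 0.004 0.374] 1.1879940412980332 [0.31690733 0.36430359 0.36759303]
[0.03721731 0.00230147 0.3669144 ]
```

>>> send_rows --plan '[[[0, 0, 0.04, 0, 0], [0, 0, 0, 0, 0], [0, 0, 0, 0, 0], [0, 0, 0, 0, 0], [0, 0, 0, 0, 0], [0, 0, 0, 0, 0], [0, 0, 0, 0, 0], [0, 0, 0, 0, 0], [0, 0, 0, 0, 0], [0, 0, 0, 0, 0], [0, 0, 0, 0, 0], [0, 0, 0, 0, 0]]]'

```text
clock: 10.67
position: [0.4602, 0.0317, 0.0101]
eef_rot: [3.14, 0.0, 1.331]
contact_force: [-2.7, -0.0, 15.1]
grip_width: 0.0001
```

The rim geometry (front rim about 0.05 m ahead of and 0.16 m above the hinge) gives a lid angle of about 1.24–1.26 rad. With the force at 15 N and the travel stopped, that agrees with fully open. I'll hold one more second.

>>> send_rows --plan '[[[0, 0, 0, 0, 0], [0, 0, 0, 0, 0], [0, 0, 0, 0, 0], [0, 0, 0, 0, 0], [0, 0, 0, 0, 0], [0, 0, 0, 0, 0], [0, 0, 0, 0, 0], [0, 0, 0, 0, 0], [0, 0, 0, 0, 0], [0, 0, 0, 0, 0], [0, 0, 0, 0, 0], [0, 0, 0, 0, 0]]]'

```text
clock: 11.67
position: [0.4602, 0.0316, 0.0101]
eef_rot: [3.14, 0.0, 1.331]
contact_force: [-2.8, -0.4, 16.5]
grip_width: 0.0
```

>>> send_rows --plan '[[[0, 0, -0.06, 0, 0], [0, 0, -0.06, 0, 0], [0, 0, -0.06, 0, 0], [0, 0, -0.06, 0, 0], [0, 0, -0.06, 0, 0], [0, 0, -0.06, 0, 0], [0, 0, -0.06, 0, 0], [0, 0, -0.06, 0, 0], [0, 0, -0.06, 0, 0], [0, 0, -0.06, 0, 0]]]'

```text
clock: 12.5
position: [0.4592, 0.0319, 0.0148]
eef_rot: [-3.141, 0.0, 1.331]
contact_force: [-1.0, 0.4, 2.3]
grip_width: -0.0003
```

>>> send_rows --plan '[[[0, 0, -0.06, 0, 0], [0, 0, -0.06, 0, 0], [0, 0, -0.06, 0, 0], [0, 0, -0.06, 0, 0], [0, 0, -0.06, 0, 0], [0, 0, -0.06, 0, 0], [0, 0, -0.06, 0, 0], [0, 0, -0.06, 0, 0], [0, 0, -0.06, 0, 0], [0, 0, -0.06, 0, 0]]]'

```text
clock: 13.33
position: [0.4593, 0.0318, 0.0209]
eef_rot: [-3.141, 0.0, 1.331]
contact_force: [-4.1, 1.6, 5.2]
grip_width: -0.0001
```

>>> send_rows --plan '[[[0, 0, -0.06, 0, 0], [0, 0, -0.06, 0, 0], [0, 0, -0.06, 0, 0], [0, 0, -0.06, 0, 0], [0, 0, -0.06, 0, 0], [0, 0, -0.06, 0, 0], [0, 0, -0.06, 0, 0], [0, 0, -0.06, 0, 0], [0, 0, -0.06, 0, 0], [0, 0, -0.06, 0, 0]]]'

```text
clock: 14.17
position: [0.4595, 0.0317, 0.027]
eef_rot: [-3.141, 0.0, 1.331]
contact_force: [-4.9, 1.3, 5.9]
grip_width: 0.0
```

```bash
python3 lid.py s8.png
```

```text
1228 [[0.094, 0.191], [0.081, 0.222], [0.062, 0.234], [0.037, 0.242], [0.018, 0.251], [-0.014, 0.258], [-0.03, 0.266], [-0.057, 0.272], [-0.091, 0.309], [-0.094, 0.355], [-0.097, 0.391], [-0.098, 0.466], [-0.098, 0.495]]
14.2167 [0.45948276 0.03173544 0.02714973] [-4.65281826  0.83651881  6.60720143]
```

View pics/c_s8.png

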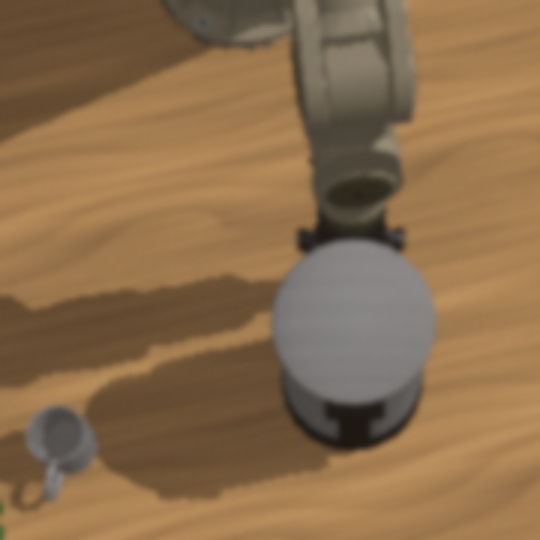

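The lid is following the pedal down and is now about 0.35 rad open. The force is about 6 N and the bin is in place. I'll continue slowly.

>>> send_rows --plan '[[[0, 0, -0.05, 0, 0], [0, 0, -0.05, 0, 0], [0, 0, -0.05, 0, 0], [0, 0, -0.05, 0, 0], [0, 0, -0.05, 0, 0], [0, 0, -0.05, 0, 0], [0, 0, -0.05, 0, 0], [0, 0, -0.05, 0, 0], [0, 0, -0.05, 0, 0], [0, 0, -0.05, 0, 0], [0, 0, -0.05, 0, 0], [0, 0, -0.05, 0, 0]]]'

```text
clock: 15.22
position: [0.4597, 0.0317, 0.0332]
eef_rot: [3.141, 0.0, 1.331]
contact_force: [-4.6, 0.3, 6.8]
grip_width: 0.0003
```

>>> send_rows --plan '[[[0, 0, -0.05, 0, 0], [0, 0, -0.05, 0, 0], [0, 0, -0.05, 0, 0], [0, 0, -0.05, 0, 0], [0, 0, -0.05, 0, 0], [0, 0, -0.05, 0, 0], [0, 0, -0.05, 0, 0], [0, 0, -0.05, 0, 0], [0, 0, -0.05, 0, 0], [0, 0, -0.05, 0, 0]]]'

```text
clock: 16.05
position: [0.4597, 0.0317, 0.0379]
eef_rot: [3.142, 0.0, 1.331]
contact_force: [-0.1, -0.3, -0.4]
grip_width: -0.0004
```

Contact is lost at z ≈ 0.035–0.038, where the pad is up. Next I'll draw up and away from the bin.

>>> send_rows --plan '[[[0, 0, -0.2, 0, 0], [0, -0.2, -0.5, 0, 0], [0, -0.3, -1, 0, 0], [0, -0.3, -2, 0, 0], [0, -0.3, -2.5, 0, 0], [0, -0.3, -2.5, 0, 0], [0, -0.3, -2.5, 0, 0], [0, -0.3, -2.5, 0, 0], [0, -0.3, -2, 0, 0], [0, 0, -1, 0, 0], [0, 0, 0, 0, 0], [0, 0, 0, 0, 0]]]'

```text
clock: 17.05
position: [0.4375, 0.0372, 0.2051]
eef_rot: [3.14, -0.0, 1.331]
contact_force: [-0.0, 0.2, -0.3]
grip_width: -0.0
```

```bash
python3 - <<'E'
from h import *
s=env.state();print(s['clock'],s['position'],s['contact_force'])
a=cv2.imread('pics/top1.png')
c=cap('top','t9.png');P=pts(c);u,v=np.meshgrid(np.arange(560),np.arange(420))
roi=(abs(u-285)<50)&(abs(v-210)<60);g=c['img'].max(2)
q=P[roi&(P[...,2]>.19)&(P[...,2]<.235)&(P[...,0]>.5)];print(np.median(q,0))
m=roi&(g<45)&(v>232)&(P[...,2]<.06)&(P[...,2]>.01);q=P[m];print('pedal',m.sum(),np.median(q,0).round(4),cv2.minAreaRect((q[:,:2]*1000).astype(np.float32)))
d=cv2.absdiff(a,c['img']).max(2);d[d<25]=0
for n,(x,y) in dict(stacker=(138,192),cube=(180,188),cup=(402,211),dino=(444,203)).items(): print(n,(d[y-30:y+30,x-24:x+24]>0).sum())
cap('scene','s9.png')
E
```

```text
17.05 [0.43751214 0.03722461 0.20506411] [-0.00560922  0.20452977 -0.31757221]
[0.59387389 0.00083847 0.22097471]
pedal 271 [0.4876 0.0257 0.0352] ((487.31134033203125, 25.894981384277344), (57.04090881347656, 47.14164733886719), 77.03911590576172)
stacker 0
cube 0
cup 0
dino 0
```

View pics/t9.png

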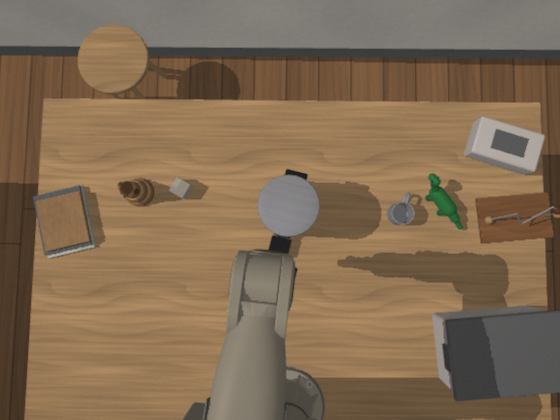

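View pics/s9.png

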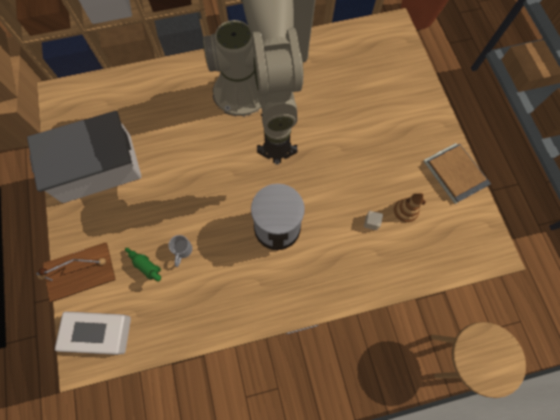

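The top view shows the lid shut at (289,206), unmoved, at height 0.221. The pedal is up at 0.035, the toys show no pixel change, and the hand is clear. I'll let it settle, then hand in.

>>> send_rows --plan '[[[0, 0, 0, 0, 0], [0, 0, 0, 0, 0], [0, 0, 0, 0, 0], [0, 0, 0, 0, 0]]]'

```text
clock: 17.48
position: [0.4371, 0.0372, 0.2043]
eef_rot: [-3.14, 0.0, 1.331]
contact_force: [0.3, 0.6, 0.1]
grip_width: 0.0003
```

```bash
python3 -c "
from cell import env
print(env.close_job())"
```

```text
the job is handed in; nothing more can be done
None
```

I pressed the pedal with the closed fingertips down to its firm stop and held it for about 3 s at 11–16 N. I then eased it up at about 6–7 mm/s over roughly 4 s, drew the hand clear and handed the job in at about 17.5 s.

**Last checks:**
- **Bin and lid:** the lid reads shut, with its top at 0.221 m. The bin is within about 1 mm of its starting place.
- **Pedal:** it is up, at about 0.035 m.
- **Toys:** none of the four shows any change between the first and last top pictures.
- **Hand:** there is no contact force on it.

**One disagreement:** a plane fitted to the open lid gave 1.19 rad, while the rim and hinge geometry gave about 1.25 rad. The fit is probably low because the lid is domed. Both are above the required 1.15 rad, and the pedal had stopped moving under rising force. However, the shut lid read 0.04 rad in the same fit, which, if that error carried over to the open lid, would put it near 1.15.

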